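# Draw the basking-lamp boom out to its mark and squeeze the cam lever shut

## Robot

A 6-joint arm with a two-finger parallel gripper is mounted at the origin on the work surface. World frame = base frame: x ahead of the robot, y to its left, z up, the work surface at z = 0. Lengths are in m, angles in degrees, forces in N, time in s.
With the tool pointing down it reaches from about 0.35 to 0.875 m from the base axis. Payload 4.2 kg.
Tool frame: the origin (TCP) lies at the centre of the arm's flange, where the gripper is bolted on; the fingertips stand 182 mm ahead of it and the grasp point (between the pads) lies 164 mm ahead of it (r.nose_length is the distance from the TCP to the fingertips, in m); z points along the fingers, y is the line along which they close (so a half turn about z gives the same grasp; the last joint's range is limited). The gripper opens to 87 mm and grips with 3 to 60 N. Pads are 19 mm wide; open, the fingers measure 117 mm over their backs; the gripper's body (75 mm by 190 mm) begins 51 mm behind the grasp point.
Start: joints at [-58.235, 22.042, 0.453, 0, -68.411, -14.817], TCP at [0.182, -0.598, 0.405] pointing down, gripper open.
Joint ranges: [-179.83, 179.83], [-69.29, 118.12], [-61.27, 80.66], [-181.25, 117.63], [-171.15, -9.14], [-177.46, 177.46]. Speed limits (degrees/s): [159.86, 159.86, 180, 180, 180, 180].

## Interface

Orientations are given as a 3x3 rotation matrix whose columns are the frame's x, y, z axes.
In Python, from station import r, vision gives the robot as it stands. The module is installed in compiled form; this text tells all that it offers.
- The arm moves only by the shell command python3 -m creep 'ROWS'. ROWS is JSON, a list of rows, each a list of 7 numbers: the opening, from -1 (shut) to 1 (fully open), then the shift along the tool's x, y, z in mm, then the turn, a rotation vector about the tool's x, y, z in degrees. A call has 1 to 8 rows; each row is the pose to reach, as a shift and turn from the pose commanded when the call began, along the tool's axes at that moment; what a row does not reach only later rows make up. A row lasts 1/12 s, in which the tool goes at most 41.7 mm and 7.16 degrees, less where a joint would pass 70% of its speed; a pose out of reach is approached as far as the arm can. A call with a gripper value outside its range is refused whole. The fingers move at their own pace and stop on an object; the grip force is fixed at half the most. Time passes only in rows, so rows that repeat a pose let the fingers close. It gives the time, the measured TCP pose, the force, the opening and the grip force at its end, in the units of the state.
- r.sense(): the state, without advancing time (a new reading comes with each control period).
- vision.capture(name): name is "scene" or "top" or "wrist"; returns (picture, depth): 480x640x3 uint8, red, green, blue; 480x640 float32, m along the optical axis (not along the pixel's ray), 0 where there is no reading.
- vision.camera_model(name): a dict with "vertical_fov" (degrees; the focal length in pixels is half the picture's height over the tangent of half this angle, whatever the lens; pixels are square), "cx", "cy" (the principal point, pixels), "distortion" ([k1, k2, p1, p2, k3] as OpenCV has them; the pictures are not rectified), "extrinsics" (4x4, takes a point from camera to world coordinates); the wrist camera has in their place "mount" (4x4, takes a point from camera to tool coordinates, whose origin is the TCP and whose axes are the flange's). Camera axes: x right, y down, z forward; pixel columns grow to the right and rows downward; lengths in m; the calibration is good to about 2 mm. A picture is of the moment at which its call begins: read the wrist's pose just before it. camera_model takes no time and is no camera call.
- r.finish_job(): hands the job in; it is judged then, once.
Trained networks look in the newest picture that a camera, given by its name, has taken for a name from the list of things; names that differ only in an ending like _2 or _b are one class to them, and where a whole thing is asked for, a point or a joint stands for the part that bears it (a point fixed in the world has none). Each returns a list of dicts, best first, with "conf" (0 to 1); they miss things now and then, are a little off and sometimes report something else, mostly with a low value. They report only what shows in the picture. A call takes as long as a camera call.
- vision.find_in(camera, thing): "uv" ([column, row] in pixels, amid what is visible of it).
- vision.cut_out(camera, thing): "region" (480x640 bool, what is visible of it) and "uv" ([column, row] in pixels, amid what is visible of it).
The state is a dict: "time_s": time; "joints": joint angles; "joint_velocities": joint speeds; "effort": joint torques, N m; "tcp_pos": TCP position; "ee_rot": TCP orientation; "wrist_force": force on the tool from outside, world axes, zero at the start; "moment": the same for the moment, N m; "gripper_width": opening from 0.0 (shut) to 1.0 (fully open); "gripper_force": force on a finger pad.
Only numpy, scipy, OpenCV 4.12 (cv2) and the standard library are available. Lean on these libraries where they do the work, as an engineer would, in place of code of your own. Each camera call takes 0.05 s, during which the arm holds its last target. There are 200 camera calls.

## Task

Draw the sliding boom of the basking-lamp stand out until the collar's mouth sits on the red length mark; it slides back in by its own weight, so hold it there while you squeeze the orange cam lever fully closed along the tube. Finish while still holding: lever and tube gripped together in the fingers, the boom on its mark. Leave the cave hide, dish, spoon and glass dome undisturbed.

Things in the scene. Friction and masses are not known exactly. Their poses are not given: they have to be found in the camera images.
- stand: Black steel lamp stand screwed to the shelf: base plate 220 x 140 x 10 mm, upright post 22 mm thick at its origin (on the shelf), a knuckle 190 mm up, and from it a fixed outer tube 22 mm thick that slopes upward at 15 degrees (0.26 rad) above its own x axis. It is fixed and cannot be shifted.
- collar_mouth (a point): Centre of the open end of the black clamp collar (30 mm thick, 34 mm long) on the end of the outer tube. x axis outward along the sloping boom, y axis level and pointing away from the lever (the lever is on the -y side), z axis upward, square to the boom. The bare steel sliding tube (16 mm thick) comes out along +x.
- boom: Sliding boom: steel tube 16 mm thick; at its outer end a black lamp clamp block (34 long, 40 wide, 36 high), beyond it the hanging black dome lamp (126 mm across; the dome's top is 64 mm below the boom and reaches back under the tube). About 0.4 kg; slides back in when let go with the lever open; about 1 N holds it out. Origin at the collar mouth when right in; axes as collar_mouth.
- boom_reach (a joint): How far the boom is out, in m: 0 right in, where it starts (48 mm of bare tube between collar mouth and clamp block); 0.032 with the red mark's middle at the collar mouth (80 mm bare); 0.09 at its outer stop. The block's inner face is a shoulder standing 12 mm out on each side of the tube, to draw it by.
- clamp_face (a point): Point on the tube's axis in the plane of the lamp clamp block's inner face (the shoulder). Axes as collar_mouth.
- length_mark (a point): Middle of the red length mark, a band 10 mm wide round the sliding tube, 80 mm inward of the clamp face; it is inside the outer tube at the start. It is on its mark when this point is at collar_mouth.
- cam_lever: Orange plastic cam lever, 16 mm high, 5 mm thick. Origin on its pivot, which stands 10 mm inward of the collar mouth and 15 mm to the side (-y) of the boom's axis, square to both; its x axis points along the lever to its tip.
- lever_angle (a joint): Cam lever angle in rad: 0 closed, lying along the sliding tube, its outer face 18 mm from the tube's axis, its tip 76 mm beyond the collar mouth; it opens sideways, in the sloping plane of the boom, to 0.5. Starts at 0.34 to 0.48 and stays where it is left; under 2 N at the tip moves it; over the last 0.25 rad its cam clamps the tube.
- lever_tip (a point): Tip of the cam lever, 86 mm from its pivot.
- cave_hide: Terracotta ceramic cave hide, a dome 132 mm across and 72 mm high with a dark doorway, standing on the shelf at or near the spot under the lamp. Leave alone. Origin under its middle.
- feeding_dish: Black plastic feeding dish, 104 mm across and 24 mm high. Leave alone. Origin under its middle.
- glass_dome: Glass dome cover with a knob, 112 mm across and 135 mm high. Leave alone. Origin under its middle.
- spoon: Stainless spoon 170 mm long lying on the shelf. Leave alone.

How it is judged (in metres and radians):
On the way, in this order (a step that is already met when the one before it is completed fails the run):
1. the boom is drawn out so that the collar mouth is on the red mark, the lever still open (value of joint boom_reach between 0.027 and 0.037 m and value of joint lever_angle above 0.28 rad), for 0.2 s.
2. the lever goes over more than half way while the boom is held on its mark (value of joint boom_reach between 0.027 and 0.037 m and value of joint lever_angle below 0.18 rad and contact force between the fingers and boom above 0.2 N), for 0.1 s.
At the end, for the whole second after the job is handed in: The lever is closed to within 0.05 rad, the collar mouth lies on the 10 mm red band (boom_reach 0.027 to 0.037 m) with the boom still, and the fingers still squeeze: more than 2 N on the boom and more than 2 N on the lever (value of joint boom_reach between 0.027 and 0.037 m and value of joint lever_angle below 0.05 rad and contact force between the fingers and boom above 2 N and contact force between the fingers and cam_lever above 2 N and velocity of joint boom_reach between -0.01 and 0.01 m/s); the arm keeps its last pose, push and grip.
It fails at once if the lever is pushed more than half shut while the boom is off its mark (value of joint lever_angle below 0.18 rad and (value of joint boom_reach below 0.025 m or value of joint boom_reach above 0.039 m)).
It fails at once if the cave hide, dish, spoon or glass dome is disturbed (moved more than 15 mm) (distance of any of cave_hide, feeding_dish, glass_dome, spoon from where it was at the start of the episode above 0.015 m).
It also fails if it takes over 45 s, if anything falls off the work surface, if the arm or the gripper's body presses on something with over 40 N, if the wrist force passes 120 N, or if a joint passes its speed limit or range.

## Working session

There is one attempt and no reset: what is moved stays moved. The work goes in short steps, Python scripts to look and compute and a shell command to move; the robot and the scene stay as the last step left them, time stands still between calls to the robot, and variables do not carry over. Pictures are saved under pics/ and viewed, at most 10 in all, crops included, and the job is handed in when it is done.

```bash
mkdir -p pics
cat > h.py <<'E'
import numpy as np, cv2
from station import r, vision
def K(n):
    m=vision.camera_model(n); f=240/np.tan(np.radians(m["vertical_fov"]/2))
    return m,np.array([[f,0,m["cx"]],[0,f,m["cy"]],[0,0,1.]]),np.array(m["distortion"],float)
def ext(n):
    m=vision.camera_model(n)
    if n!="wrist": return np.array(m["extrinsics"])
    s=r.sense(); T=np.eye(4); T[:3,:3]=np.array(s["ee_rot"]); T[:3,3]=s["tcp_pos"]
    return T@np.array(m["mount"])
def pts(n,uv,d,E):
    m,k,D=K(n); p=cv2.undistortPoints(np.array(uv,float).reshape(-1,1,2),k,D).reshape(-1,2)
    P=np.c_[p,np.ones(len(p))]*np.array(d).reshape(-1,1)
    return P@E[:3,:3].T+E[:3,3]
def proj(n,P,E):
    m,k,D=K(n); I=np.linalg.inv(E); rv=cv2.Rodrigues(I[:3,:3])[0]
    return cv2.projectPoints(np.array(P,float).reshape(-1,1,3),rv,I[:3,3],k,D)[0].reshape(-1,2)
def cap(n,f=None):
    E=ext(n); im,d=vision.capture(n)
    if f: cv2.imwrite("pics/"+f,im[:,:,::-1])
    return im,d,E
E
cat > a.py <<'E'
from h import *
for n in ["scene","top"]:
    im,d,E=cap(n,n+"0.png"); np.savez(n+"0.npz",im=im,d=d,E=E)
    for t in ["stand","boom","cam_lever","cave_hide","feeding_dish","glass_dome","spoon"]:
        c=vision.cut_out(n,t)
        if not c: print(n,t,None); continue
        c=c[0]; v,u=np.nonzero(c["region"]&(d>0))
        if len(v)==0: print(n,t,'nodepth',c["uv"]);continue
        P=pts(n,np.c_[u,v],d[v,u],E)
        np.save(f"{n}_{t}.npy",P)
        print(n,t,round(c["conf"],2),np.round(c["uv"]),len(v),np.round(np.percentile(P,[3,50,97],axis=0),3).tolist())
print(r.sense()["time_s"])
E
python3 a.py; python3 -c "
import cv2,numpy as np
a=cv2.imread('pics/scene0.png');b=cv2.imread('pics/top0.png')
cv2.imwrite('pics/both.png',cv2.resize(np.hstack([a,b]),(800,300)))"
```

```text
scene stand 0.59 [283. 306.] 10472 [[0.493, -0.276, 0.004], [0.591, -0.131, 0.027], [0.674, 0.045, 0.262]]
scene boom 0.73 [353. 272.] 3142 [[0.595, -0.05, 0.131], [0.638, 0.002, 0.181], [0.681, 0.063, 0.266]]
scene cam_lever 0.56 [321. 266.] 177 [[0.61, -0.087, 0.221], [0.631, -0.062, 0.237], [0.663, -0.03, 0.251]]
scene cave_hide 0.96 [403. 269.] 2205 [[0.554, 0.128, 0.007], [0.633, 0.17, 0.056], [0.675, 0.227, 0.074]]
scene feeding_dish 0.85 [470. 224.] 1032 [[0.563, 0.377, 0.0], [0.604, 0.434, 0.008], [0.655, 0.472, 0.026]]
scene glass_dome 0.57 [126. 325.] 2827 [[0.354, -0.473, 0.005], [0.418, -0.426, 0.094], [0.441, -0.375, 0.122]]
scene spoon 0.71 [212. 432.] 745 [[0.586, -0.418, 0.0], [0.701, -0.4, 0.011], [0.737, -0.37, 0.021]]
top stand 0.72 [363. 218.] 5667 [[0.49, -0.273, 0.002], [0.575, -0.119, 0.052], [0.664, 0.064, 0.262]]
top boom 0.58 [310. 201.] 1860 [[0.567, -0.052, 0.001], [0.604, 0.017, 0.178], [0.68, 0.074, 0.266]]
top cam_lever None
top cave_hide 0.68 [255. 216.] 1640 [[0.545, 0.126, 0.011], [0.6, 0.18, 0.059], [0.66, 0.238, 0.074]]
top feeding_dish 0.88 [176. 214.] 871 [[0.57, 0.379, -0.004], [0.613, 0.425, 0.004], [0.654, 0.466, 0.023]]
top glass_dome 0.58 [467. 293.] 1460 [[0.335, -0.466, 0.01], [0.381, -0.41, 0.102], [0.43, -0.372, 0.126]]
top spoon 0.96 [457. 188.] 385 [[0.581, -0.42, -0.002], [0.699, -0.404, 0.011], [0.736, -0.373, 0.022]]
0.8
```

View pics/scene0.png

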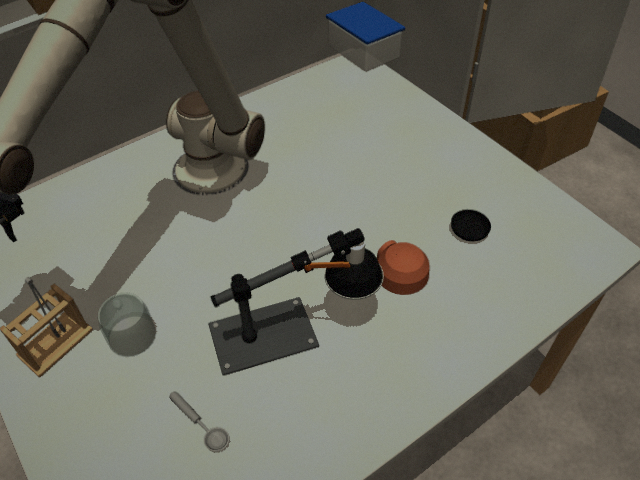

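View pics/top0.png

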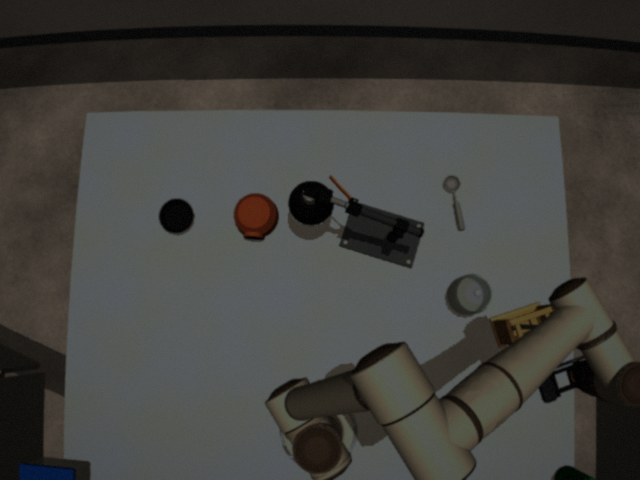

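The scene view shows the boom running roughly along +y, with the collar at about (302,261), the lamp block at (347,243) and the orange lever at (325,266) on the far (+x) side. The top view agrees: collar (352,206), lever tip (332,178). Next I fit the boom axis.

```bash
cat > b.py <<'E'
from h import *
s=r.sense(); print(np.round(s["ee_rot"],3).tolist(), np.round(s["tcp_pos"],4), np.round(vision.camera_model("wrist")["mount"],3).tolist())
# tube top-surface points: stand/boom z>0.2 from both cams
for n in ["scene","top"]:
    z=np.load(n+"0.npz"); im,d,E=z["im"],z["d"],z["E"]
    v,u=np.nonzero(d>0); P=pts(n,np.c_[u,v],d[v,u],E); C=im[v,u].astype(int)
    k=(P[:,2]>.17)&(P[:,2]<.29)&(P[:,0]>.5)&(P[:,0]<.72)&(P[:,1]>-.26)&(P[:,1]<.09)
    P,C=P[k],C[k]
    org=(C[:,0]>1.7*C[:,2])&(C[:,0]-C[:,2]>30)
    O=P[org]; B=P[~org]
    # horizontal line fit on outer tube, robust
    q=B[(B[:,1]<-.06)]
    l=cv2.fitLine(q[:,:2].astype(np.float32),cv2.DIST_HUBER,0,.003,.003).ravel()
    print(n,len(q),"azim",np.degrees(np.arctan2(l[1],l[0])),l.round(4))
    l3=cv2.fitLine(q.astype(np.float32),cv2.DIST_HUBER,0,.003,.003).ravel(); print(l3.round(4))
    if len(O)>5:
        lo=cv2.fitLine(O.astype(np.float32),cv2.DIST_HUBER,0,.003,.003).ravel(); t=(O-lo[3:])@lo[:3]
        print("lever",len(O),np.degrees(np.arctan2(lo[1],lo[0])),(lo[3:]+lo[:3]*t.min()).round(4),(lo[3:]+lo[:3]*t.max()).round(4))
E
python3 b.py
```

```text
[[-0.957, -0.291, 0.0], [-0.291, 0.957, -0.0], [-0.0, -0.0, -1.0]] [ 0.1822 -0.5978  0.4048] [[0.0, -0.956, -0.295, 0.082], [1.0, 0.0, 0.0, 0.0], [-0.0, -0.295, 0.956, 0.02], [0.0, 0.0, 0.0, 1.0]]
scene 1502 azim 73.06652 [ 0.2913  0.9566  0.5698 -0.1768]
[ 0.2897  0.9192  0.2667  0.5706 -0.1654  0.2098]
lever 268 46.450554 [ 0.59   -0.1055  0.2188] [ 0.6658 -0.0258  0.2491]
top 919 azim 70.77199 [ 0.3293  0.9442  0.5653 -0.1573]
[ 0.32    0.9152  0.2448  0.5653 -0.1573  0.2137]
lever 69 45.15154 [ 0.6117 -0.0796  0.233 ] [ 0.6627 -0.0283  0.2506]
```

```bash
cat >> h.py <<'E'
from scipy.spatial.transform import Rotation as Ro
def frame(az,sl=15.):
    a,s=np.radians([az,sl]); bx=np.array([np.cos(a)*np.cos(s),np.sin(a)*np.cos(s),np.sin(s)]); by=np.array([-np.sin(a),np.cos(a),0])
    return np.c_[bx,by,np.cross(bx,by)]
def delta(M,B,g,L=.164):
    """shift mm / turn deg putting grasp point at boom coords g (mm from collar mouth M), tool x=-bx,y=by,z=-bz"""
    s=r.sense(); R=np.array(s["ee_rot"]); p=np.array(s["tcp_pos"])
    Rt=np.c_[-B[:,0],B[:,1],-B[:,2]]; t=M+B@(np.array(g)/1e3)-Rt[:,2]*L
    return (R.T@(t-p)*1e3).round(1),np.degrees(Ro.from_matrix(R.T@Rt).as_rotvec()).round(2)
E
python3 -c "
from h import *
print(delta(np.array([.594,-.073,.233]),frame(72),[20,-10,140]))"
python3 -m creep '[[1,0,0,-40,0,0,0],[1,0,0,-80,0,0,0],[1,0,0,-110,0,0,0],[1,0,0,-110,0,0,0]]'
```

```text
(array([-521.1,  327.6, -127.1]), array([ -7.21, -13.83, -54.73]))
time_s: 1.13
tcp_pos: [0.1818, -0.598, 0.5234]
ee_rot: [[-0.956, -0.292, 0.005], [-0.292, 0.956, -0.014], [-0.0, -0.015, -1.0]]
wrist_force: [-0.0, -1.0, 1.3]
gripper_width: 1.002
gripper_force: 0.0
```

```bash
python3 -m creep '[[1,-40,25,-2,-1,-2,-7],[1,-75,50,-4,-2,-4,-14],[1,-110,72,-5,-3,-5,-20],[1,-145,95,-7,-4,-7,-26],[1,-180,117,-8,-5,-9,-33],[1,-215,140,-10,-6,-11,-40],[1,-250,160,-12,-7,-13,-47],[1,-285,182,-14,-7,-14,-54]]'
python3 -c "
from h import *
print(delta(np.array([.594,-.073,.233]),frame(72),[20,-10,140]))"
```

```text
time_s: 1.8
tcp_pos: [0.3992, -0.3429, 0.5287]
ee_rot: [[-0.312, -0.946, 0.087], [-0.914, 0.324, 0.246], [-0.261, -0.003, -0.965]]
wrist_force: [1.2, -1.2, -0.3]
gripper_width: 1.002
gripper_force: 0.0
(array([-251. , -107.9,   64.9]), array([-0.39,  0.11, -0.81]))
```

```bash
python3 -m creep '[[1,-35,-15,9,0,0,0],[1,-70,-30,18,0,0,0],[1,-105,-45,27,0,0,0],[1,-140,-60,36,0,0,0],[1,-175,-75,45,0,0,0],[1,-210,-90,54,0,0,0],[1,-240,-100,62,0,0,0],[1,-240,-100,62,0,0,0]]'
cat > c.py <<'E'
from h import *
import sys
M=np.array([.594,-.073,.233]); B=frame(72)
im,d,E=cap("wrist",sys.argv[1]+".png"); np.savez(sys.argv[1]+".npz",im=im,d=d,E=E)
print(delta(M,B,[20,-10,140]))
for t in ["collar_mouth","clamp_face","cam_lever","lever_tip","boom"]:
    c=vision.cut_out("wrist",t)
    for x in c[:1]:
        v,u=np.nonzero(x["region"]&(d>0)); P=pts("wrist",np.c_[u,v],d[v,u],E)
        Q=((P-M)@B)*1e3
        print(t,round(x["conf"],2),np.round(x["uv"]),len(v),np.percentile(Q,[2,50,98],axis=0).round(1).tolist() if len(v) else '')
print(r.sense()["time_s"])
E
python3 c.py w1
```

```text
time_s: 2.47
tcp_pos: [0.5772, -0.1391, 0.5292]
ee_rot: [[-0.313, -0.946, 0.084], [-0.913, 0.324, 0.247], [-0.261, 0.0, -0.965]]
wrist_force: [-1.0, -1.5, -0.3]
gripper_width: 1.004
gripper_force: 0.0
(array([-11.1,  -6.1,   0.7]), array([-0.22,  0.02, -0.94]))
collar_mouth 0.93 [322. 214.] 2139 [[-31.9, -49.0, -11.4], [-10.5, -4.8, 5.8], [61.3, 17.0, 9.8]]
clamp_face 0.76 [330. 262.] 6868 [[10.6, -49.6, -116.1], [55.0, 3.9, -67.6], [100.8, 56.5, 12.9]]
cam_lever 0.66 [287. 263.] 466 [[3.5, -83.5, -289.8], [36.7, -35.7, 1.5], [179.3, -20.0, 3.3]]
lever_tip 0.76 [287. 260.] 439 [[3.2, -51.5, -9.0], [33.3, -34.5, 1.6], [66.2, -19.3, 3.3]]
boom 0.77 [328. 262.] 6805 [[10.9, -49.5, -115.4], [54.8, 3.9, -67.5], [100.1, 56.1, 12.9]]
2.7667
```

View pics/w1.png

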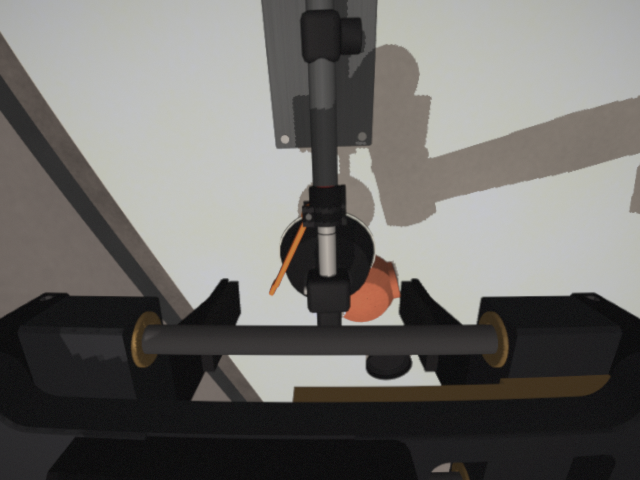

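The wrist view shows the collar mouth near (326,226), the block's inner edge at row ~277, the lever tip at (272,293), and the fingers straddling clear of all of it. Next I refine the boom frame from depth.

```bash
cat > d.py <<'E'
from h import *
import sys
M=np.array([.594,-.073,.233]); B=frame(72)
z=np.load(sys.argv[1]+".npz"); im,d,E=z["im"],z["d"],z["E"]
v,u=np.nonzero(d>0); P=pts("wrist",np.c_[u,v],d[v,u],E); Q=((P-M)@B)*1e3; C=im[v,u].astype(int)
org=(C[:,0]>1.7*C[:,2])&(C[:,0]-C[:,2]>30)&(Q[:,2]>-25)&(abs(Q[:,0])<110)&(Q[:,1]<0)
k=(Q[:,2]>-6)&(Q[:,2]<40)&(abs(Q[:,1])<32)&~org
for x in range(-140,96,6):
    q=Q[k&(abs(Q[:,0]-x)<3)]
    if len(q)>5:
        t=q[q[:,2]>np.percentile(q[:,2],90)-4]
        c=C[k&(abs(Q[:,0]-x)<3)].mean()
        print(x,len(q),"y",q[:,1].min().round(1),q[:,1].max().round(1),"mid",np.round((t[:,1].min()+t[:,1].max())/2,1),"top",np.percentile(q[:,2],90).round(1),"col",int(c))
O=Q[org]; l=cv2.fitLine(O.astype(np.float32),cv2.DIST_HUBER,0,1,.01).ravel(); t=(O-l[3:])@l[:3]
print("lever",len(O),np.arctan2(-l[1]*np.sign(l[0]),abs(l[0])),(l[3:]+l[:3]*t.min()).round(1),(l[3:]+l[:3]*t.max()).round(1))
E
python3 d.py w1
```

```text
-140 609 y -16.7 29.2 mid 6.1 top 10.0 col 33
-134 438 y -16.8 28.9 mid -1.8 top 8.5 col 33
-128 293 y -15.4 12.4 mid -1.8 top 6.5 col 55
-122 237 y -11.9 9.5 mid -1.2 top 6.0 col 72
-116 230 y -12.1 9.5 mid -1.7 top 5.9 col 73
-110 225 y -12.2 9.4 mid -1.0 top 5.9 col 74
-104 217 y -11.5 9.4 mid -1.1 top 5.8 col 73
-98 227 y -11.8 10.3 mid -0.4 top 6.0 col 71
-92 218 y -11.8 10.2 mid -0.5 top 5.7 col 51
-86 211 y -11.2 10.2 mid -0.5 top 5.8 col 48
-80 201 y -11.3 10.1 mid -0.2 top 5.8 col 48
-74 203 y -11.4 10.1 mid -0.3 top 5.8 col 48
-68 207 y -10.7 10.1 mid -0.3 top 5.7 col 48
-62 183 y -10.9 10.1 mid 0.0 top 5.8 col 51
-56 204 y -11.0 11.1 mid -0.0 top 6.0 col 53
-50 185 y -10.3 11.0 mid 0.7 top 5.9 col 53
-44 196 y -10.4 11.0 mid 0.2 top 5.8 col 54
-38 181 y -10.5 11.0 mid 0.2 top 5.6 col 52
-32 255 y -13.2 17.9 mid 0.0 top 8.8 col 31
-26 258 y -13.4 17.7 mid 0.0 top 9.3 col 23
-20 261 y -13.5 17.7 mid 1.2 top 9.1 col 23
-14 308 y -19.2 17.8 mid -3.9 top 9.3 col 31
-8 302 y -20.6 17.9 mid -4.1 top 9.3 col 32
-2 285 y -19.6 17.8 mid -3.7 top 9.1 col 33
4 87 y -13.6 17.8 mid -1.1 top 5.8 col 113
10 117 y -6.1 9.3 mid 1.5 top 2.6 col 120
16 111 y -6.3 9.2 mid 1.4 top 2.5 col 134
22 113 y -6.3 9.2 mid 1.4 top 2.5 col 136
28 107 y -5.5 9.2 mid 1.8 top 2.5 col 139
34 102 y -5.6 9.2 mid 1.7 top 2.8 col 139
40 104 y -5.7 9.1 mid 1.7 top 2.7 col 137
46 101 y -5.8 9.1 mid 2.1 top 2.3 col 134
52 506 y -17.2 22.1 mid 2.3 top 12.0 col 27
58 266 y -17.8 21.3 mid 2.2 top 13.0 col 38
64 264 y -20.4 21.4 mid 2.2 top 13.0 col 41
70 270 y -20.4 21.5 mid 2.2 top 13.0 col 41
76 247 y -17.4 22.8 mid 2.6 top 12.9 col 39
82 114 y -16.5 20.6 mid 2.0 top 12.3 col 43
88 121 y -8.3 14.7 mid 2.7 top 7.0 col 38
94 145 y -8.4 14.7 mid 3.1 top 6.8 col 41
lever 1495 0.4767195 [ 27.9 -33.4 -14. ] [-16.4 -10.5 222.8]
```

```bash
sed -i 's/^M=.*/M,B=MB()/' c.py d.py; sed -i 's/(Q\[:,2\]>-25)/(abs(Q[:,2])<14)/' d.py
cat >> h.py <<'E'
def MB(): return np.array([.594,-.073,.233])+frame(72)@np.array([2.2,1.2,-5.3])/1e3, frame(73.2)
E
python3 d.py w1 | egrep "^(-2|4|10|40|46|52|58|lever)"; python3 -c "
from h import *
M,B=MB();print(M,delta(M,B,[30,-30,60]),delta(M,B,[30,-30,0]))"
```

```text
-26 260 y -14.1 17.1 mid 0.2 top 14.6 col 23
-20 290 y -19.9 17.0 mid -4.2 top 14.4 col 24
-2 198 y -19.9 16.8 mid -4.8 top 14.5 col 37
4 110 y -7.4 8.0 mid 0.2 top 8.0 col 132
10 116 y -7.6 7.9 mid 0.1 top 7.8 col 120
40 97 y -7.8 7.2 mid -0.3 top 7.7 col 136
46 377 y -18.4 18.2 mid -0.2 top 14.0 col 44
52 336 y -20.0 19.8 mid 0.1 top 18.0 col 31
58 262 y -22.7 19.1 mid -0.1 top 18.3 col 39
lever 462 0.47094014 [-35.4  -2.5   7.3] [ 65.5 -53.9   7. ]
[ 0.5939393  -0.06930355  0.22845   ] (array([-27.7, -25.5,  89. ]), array([-0.73,  0.02, -2.36])) (array([-27.7, -24.8, 149. ]), array([-0.73,  0.02, -2.36]))
```

```bash
python3 -m creep '[[1,-14,-13,20,-0.7,0,-2.4],[1,-28,-25,40,-0.7,0,-2.4],[1,-28,-25,65,-0.7,0,-2.4],[1,-28,-25,88,-0.7,0,-2.4],[1,-28,-25,88,-0.7,0,-2.4],[1,-28,-25,88,-0.7,0,-2.4],[1,-28,-25,88,-0.7,0,-2.4]]'; python3 c.py w2;  python3 d.py w2 | egrep "^(-2|4|10|40|46|52|58|lever)"; python3 -c "
from h import *
M,B=MB();print(delta(M,B,[30,-30,0]))"
```

```text
time_s: 3.35
tcp_pos: [0.6143, -0.1056, 0.4553]
ee_rot: [[-0.277, -0.958, 0.078], [-0.925, 0.288, 0.247], [-0.259, -0.003, -0.966]]
wrist_force: [-0.8, -0.9, 0.6]
gripper_width: 0.997
gripper_force: 0.0
(array([ 10.9,  19.6, -77.1]), array([-0.23,  0.05,  0.12]))
collar_mouth 0.83 [360. 208.] 4562 [[-33.2, -52.5, -68.9], [-11.6, -7.9, 10.9], [61.3, 16.6, 15.2]]
clamp_face 0.85 [355. 274.] 10570 [[7.1, -55.2, -111.3], [50.2, -5.5, -60.1], [108.9, 50.6, 18.1]]
cam_lever 0.78 [311. 270.] 1136 [[-10.7, -55.5, -69.0], [29.5, -36.0, 6.9], [64.9, -20.6, 8.6]]
lever_tip 0.71 [312. 266.] 1182 [[-12.6, -66.7, -283.9], [29.9, -36.0, 6.8], [172.2, -20.3, 8.7]]
boom 0.68 [354. 272.] 10396 [[6.7, -54.5, -110.7], [50.0, -5.4, -60.1], [107.8, 50.8, 18.1]]
3.65
-26 560 y -14.8 17.6 mid 0.1 top 14.5 col 25
-20 593 y -20.3 17.8 mid -4.8 top 14.4 col 24
-2 412 y -20.7 17.5 mid -5.4 top 14.5 col 26
4 212 y -8.0 7.6 mid -0.2 top 8.2 col 87
10 229 y -8.2 7.9 mid -0.2 top 8.0 col 78
40 200 y -8.0 7.5 mid -0.3 top 8.0 col 119
46 754 y -18.7 17.8 mid -0.1 top 13.8 col 41
52 693 y -20.2 19.5 mid -0.3 top 17.9 col 28
58 504 y -22.5 19.3 mid -0.6 top 18.4 col 34
lever 1140 0.46677643 [-35.7  -3.3   6.8] [ 65.3 -54.2   6.7]
(array([ 1.3, -0.2, 61.5]), array([-0.1 ,  0.05,  0.11]))
```

View pics/w2.png

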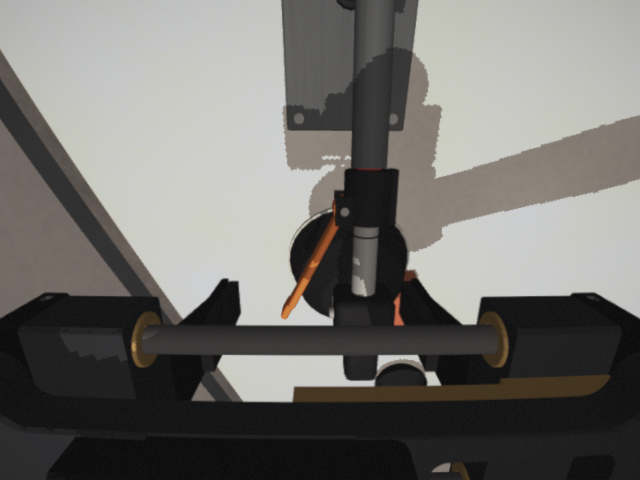

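The frame holds up close in: the tube is at y≈0 and the lever at 0.467 rad, with its tip at (287,315). The right finger (~410) clears the block (390). I descend now.

```bash
python3 -m creep '[[1,1,0,18,0,0,0],[1,1,0,36,0,0,0],[1,1,0,50,0,0,0],[1,1,0,61,0,0,0],[1,1,0,61,0,0,0],[1,1,0,61,0,0,0]]'; python3 -c "
from h import *
M,B=MB();print(delta(M,B,[30,-30,0]),delta(M,B,[70,-34,0]))"
```

```text
time_s: 4.15
tcp_pos: [0.6188, -0.0903, 0.3941]
ee_rot: [[-0.277, -0.958, 0.074], [-0.925, 0.287, 0.248], [-0.259, -0.0, -0.966]]
wrist_force: [0.7, -0.5, 0.0]
gripper_width: 0.994
gripper_force: 0.0
(array([ 0.4, -0.1, -0.7]), array([ 0.03, -0.01,  0.12])) (array([-39.6,  -4.2,  -0.7]), array([ 0.03, -0.01,  0.12]))
```

```bash
python3 -m creep '[[1,0,-2,0,0,0,0],[1,0,-3,0,0,0,0],[1,-4,-3,0,0,0,0],[1,-9,-3,0,0,0,0],[1,-14,-3,0,0,0,0],[1,-19,-3,0,0,0,0],[1,-24,-3,0,0,0,0],[1,-28,-3,0,0,0,0]]';python3 -m creep '[[1,0,0,0,0,0,0],[1,0,0,0,0,0,0]]'; python3 c.py w3;  python3 d.py w3 | awk '$1>-40'; python3 -c "
from h import *
M,B=MB();print(delta(M,B,[70,-34,0]))"
```

```text
time_s: 4.82
tcp_pos: [0.6294, -0.0647, 0.4017]
ee_rot: [[-0.277, -0.958, 0.075], [-0.925, 0.287, 0.248], [-0.259, -0.001, -0.966]]
wrist_force: [0.6, -1.2, 0.4]
gripper_width: 1.0
gripper_force: 0.7
time_s: 4.98
tcp_pos: [0.6293, -0.0648, 0.4013]
ee_rot: [[-0.277, -0.958, 0.075], [-0.925, 0.287, 0.248], [-0.259, -0.0, -0.966]]
wrist_force: [-0.1, -1.2, -0.3]
gripper_width: 0.997
gripper_force: 0.3
(array([  38.4,   22.7, -140.8]), array([0.04, 0.03, 0.12]))
collar_mouth 0.88 [384. 169.] 9890 [[-32.7, -49.1, -2.9], [-12.5, -7.1, 11.9], [54.4, 16.1, 15.3]]
clamp_face 0.64 [367. 166.] 41017 [[-136.1, -62.2, -208.1], [-12.9, -7.1, 5.0], [93.1, 35.3, 17.6]]
cam_lever 0.63 [315. 256.] 2396 [[-11.4, -53.2, -78.0], [26.0, -33.5, 6.9], [59.7, -19.9, 8.8]]
lever_tip 0.58 [315. 253.] 2500 [[-10.7, -55.7, -250.0], [26.7, -34.1, 6.9], [90.3, -19.5, 8.9]]
boom 0.91 [366. 277.] 15392 [[3.9, -53.8, -110.5], [61.7, -6.3, -56.7], [101.2, 47.3, 18.1]]
5.2833
-38 936 y -11.5 10.1 mid -0.6 top 11.1 col 53
-32 1223 y -14.9 17.5 mid -1.3 top 14.5 col 31
-26 1364 y -14.9 17.3 mid -0.7 top 14.7 col 24
-20 1
[... 298 characters left out ...]
8.0 col 94
22 475 y -8.3 7.5 mid -0.6 top 8.0 col 93
28 451 y -8.4 7.3 mid -0.4 top 8.0 col 81
34 423 y -8.4 7.5 mid -0.3 top 7.8 col 93
40 423 y -8.4 7.9 mid -0.4 top 7.9 col 93
46 1003 y -8.4 25.5 mid 18.4 top 24.4 col 50
52 919 y -8.4 17.4 mid 14.0 top 20.0 col 51
58 624 y -8.2 17.1 mid 16.4 top 36.4 col 58
64 406 y -8.2 17.0 mid 16.4 top 37.5 col 26
70 562 y -19.2 17.1 mid 14.2 top 30.4 col 28
76 952 y -20.3 16.0 mid -2.0 top 18.2 col 25
82 939 y -23.2 18.6 mid -0.6 top 18.2 col 31
88 291 y -23.3 17.9 mid -0.9 top 17.9 col 54
94 20 y -20.2 -20.1 mid -20.1 top 9.1 col 33
lever 2304 0.45864585 [-13.3 -15.2   6.4] [ 62.6 -52.7   6.9]
(array([-11.8,  -1.4,  -0.8]), array([0.04, 0.02, 0.09]))
```

View pics/w3.png

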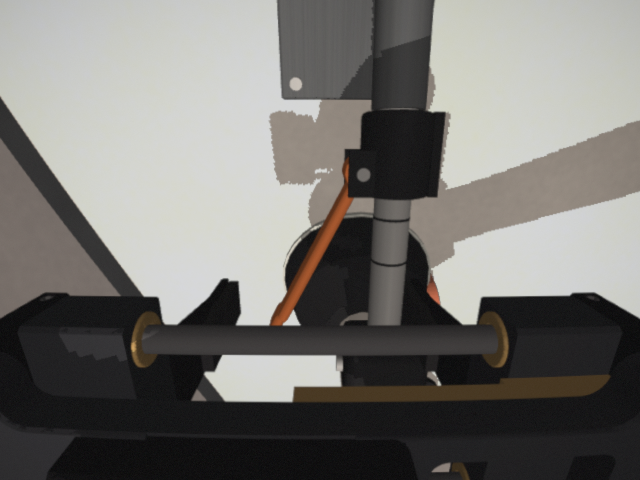

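The boom is following: the block's face is now at about x=68 mm, tube bare from row 200 to 325, and the lever is still open at (278,315). The red mark isn't out yet. I'll draw 10 mm more.

```bash
cat > f.py <<'E'
from h import *
import sys
M,B=MB(); im,d,E=cap("wrist",sys.argv[1]+".png"); np.savez(sys.argv[1]+".npz",im=im,d=d,E=E)
v,u=np.nonzero(d>0); P=pts("wrist",np.c_[u,v],d[v,u],E); Q=((P-M)@B)*1e3; C=im[v,u].astype(int)
b=(Q[:,1]<-10)&(Q[:,1]>-18)&(Q[:,2]>14)&(Q[:,2]<20)&(Q[:,0]>40)
print("block top x start",np.percentile(Q[b,0],[1,5]).round(1) if b.any() else None)
red=(C[:,0]>2.2*C[:,1])&(C[:,0]>1.8*C[:,2])&(C[:,0]>40)&(abs(Q[:,1])<9)&(Q[:,2]>0)&(Q[:,2]<12)&(abs(Q[:,0])<60)
print("red",red.sum(),np.percentile(Q[red,0],[2,98]).round(1) if red.any() else None)
o=(C[:,0]>1.7*C[:,2])&(C[:,0]-C[:,2]>30)&(abs(Q[:,2])<12)&(Q[:,0]>-12)&(Q[:,0]<90)&(Q[:,1]<-12)&(Q[:,1]>-70)
l=cv2.fitLine(Q[o][:,:2].astype(np.float32),cv2.DIST_HUBER,0,1,.01).ravel(); print("lever",np.arctan2(-l[1],l[0]),o.sum())
print("to x70.5,-34",delta(M,B,[70.5,-34,0])); s=r.sense(); print(s["time_s"],(B.T@np.array(s["wrist_force"])).round(1),"F boom axes")
E
python3 f.py w3b
python3 -m creep '[[1,-4,0,0,0,0,0],[1,-8,0,0,0,0,0],[1,-11,0,0,0,0,0],[1,-11,0,0,0,0,0],[1,-11,0,0,0,0,0],[1,-11,0,0,0,0,0]]'; python3 f.py w4
```

```text
block top x start [69.9 70.6]
red 0 None
lever 0.4606009 2251
to x70.5,-34 (array([-12.3,  -1.4,  -0.8]), array([0.04, 0.02, 0.09]))
5.3333 [-0.7  0.8 -0.3] F boom axes
time_s: 5.83
tcp_pos: [0.6323, -0.0549, 0.4042]
ee_rot: [[-0.277, -0.958, 0.075], [-0.925, 0.287, 0.248], [-0.259, -0.0, -0.966]]
wrist_force: [0.7, 0.2, -1.4]
gripper_width: 1.0
gripper_force: 0.3
block top x start [81.5 82.2]
red 430 [0.8 5.3]
lever 0.46221447 2345
to x70.5,-34 (array([-1. , -1.4, -0.7]), array([0.02, 0.03, 0.11]))
5.8833 [-0.2  0.3 -0.9] F boom axes
```

View pics/w4.png

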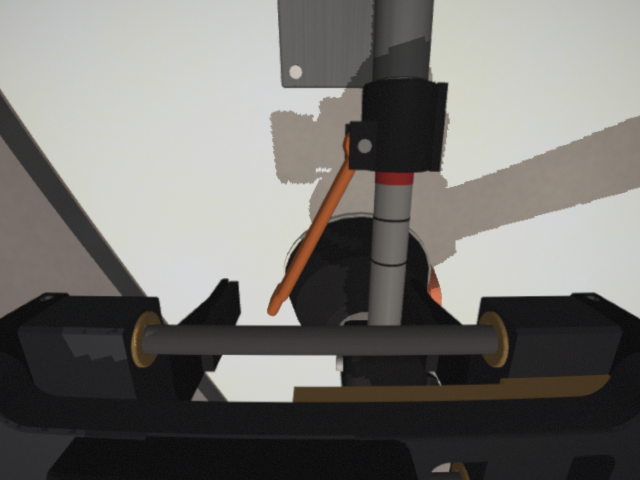

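The red band shows 0–5.3 mm beyond the collar mouth at (394,179), so the boom is about 32 mm out. The lever is open at 0.46 rad with its tip at (273,312). I close the fingers in small steps, shifting +y so the tube-side finger stays put.

```bash
python3 -m creep '[[0.9,0,1.5,0,0,0,0],[0.8,0,3.5,0,0,0,0],[0.7,0,5.5,0,0,0,0],[0.6,0,7.5,0,0,0,0],[0.6,0,7.5,0,0,0,0],[0.6,0,7.5,0,0,0,0]]'; python3 f.py w5
```

```text
time_s: 6.38
tcp_pos: [0.6248, -0.0529, 0.4043]
ee_rot: [[-0.277, -0.958, 0.074], [-0.925, 0.287, 0.248], [-0.259, 0.0, -0.966]]
wrist_force: [-0.8, -0.5, -0.6]
gripper_width: 0.812
gripper_force: 0.4
block top x start [81.6 82.1]
red 392 [0.3 5.1]
lever 0.46558768 2050
to x70.5,-34 (array([-1.2, -9.1, -0.6]), array([0.03, 0.02, 0.11]))
6.4333 [-1.3  0.1 -0.1] F boom axes
```

```bash
python3 -m creep '[[0.5,0,2,0,0,0,0],[0.4,0,4,0,0,0,0],[0.3,0,6.5,0,0,0,0],[0.2,0,8.5,0,0,0,0],[0.2,0,8.5,0,0,0,0],[0.2,0,8.5,0,0,0,0]]'; python3 f.py w6
```

```text
time_s: 6.93
tcp_pos: [0.6168, -0.0503, 0.4044]
ee_rot: [[-0.277, -0.958, 0.075], [-0.925, 0.287, 0.248], [-0.259, -0.0, -0.966]]
wrist_force: [1.6, -0.5, 0.4]
gripper_width: 0.609
gripper_force: 1.0
block top x start [81.9 82.3]
red 421 [0.5 5.3]
lever 0.29345137 1861
to x70.5,-34 (array([ -1.1, -17.5,  -0.5]), array([0.02, 0.03, 0.12]))
6.9833 [ 0.7 -1.7 -0.7] F boom axes
```

```bash
python3 -m creep '[[0.1,0,2,0,0,0,0],[0,0,4,0,0,0,0],[-0.1,0,6.5,0,0,0,0],[-0.2,0,8.5,0,0,0,0],[-0.2,0,8.5,0,0,0,0],[-0.2,0,8.5,0,0,0,0]]'; python3 f.py w7
```

```text
time_s: 7.48
tcp_pos: [0.6083, -0.0481, 0.404]
ee_rot: [[-0.277, -0.958, 0.073], [-0.925, 0.287, 0.248], [-0.258, 0.002, -0.966]]
wrist_force: [0.1, -2.0, 0.3]
gripper_width: 0.409
gripper_force: 1.7
block top x start [81.1 81.7]
red 371 [0.7 4.7]
lever 0.07487265 1895
to x70.5,-34 (array([ -1.4, -26.3,  -0.8]), array([ 0.11, -0.02,  0.1 ]))
7.5333 [-2.5 -0.2  1.1] F boom axes
```

```bash
python3 -m creep '[[-0.3,0,2,0,0,0,0],[-0.4,0,3,0,0,0,0],[-0.6,0,3,0,0,0,0],[-0.8,0,3,0,0,0,0],[-1,0,3,0,0,0,0],[-1,0,3,0,0,0,0],[-1,0,3,0,0,0,0],[-1,0,3,0,0,0,0]]'; python3 f.py w8
```

```text
time_s: 8.2
tcp_pos: [0.6056, -0.0472, 0.4042]
ee_rot: [[-0.277, -0.958, 0.073], [-0.925, 0.287, 0.248], [-0.259, 0.001, -0.966]]
wrist_force: [-2.8, -3.0, 1.6]
gripper_width: 0.255
gripper_force: 30.7
block top x start [59.2 59.7]
red 405 [0.5 4.9]
lever -0.016170224 1394
to x70.5,-34 (array([ -1.3, -29.2,  -0.7]), array([ 0.09, -0.  ,  0.1 ]))
8.25 [-2.8  1.9  3.1] F boom axes
```

View pics/w8.png

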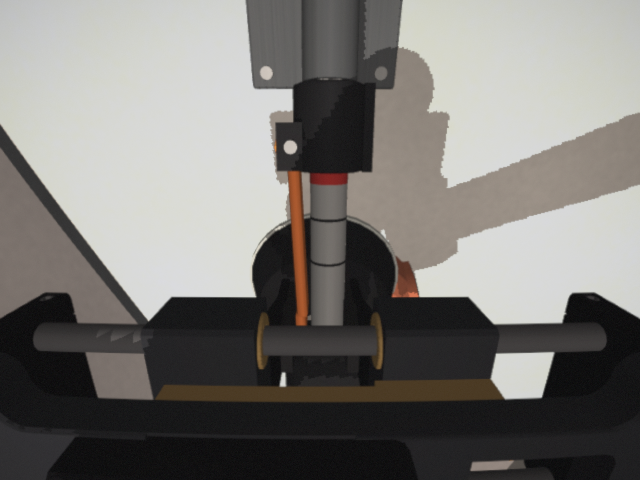

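The lever at (298,250) now lies along the tube, and half the red band shows at (328,179). Grip force is 30 N and balanced on tube and lever. I hand it in.

```bash
python3 -m creep '[[-1,0,0,0,0,0,0],[-1,0,0,0,0,0,0],[-1,0,0,0,0,0,0]]'; python3 f.py w9 | head -3; python3 -c "
from station import r
print(r.finish_job())"
```

```text
time_s: 8.5
tcp_pos: [0.6056, -0.0472, 0.4042]
ee_rot: [[-0.277, -0.958, 0.073], [-0.925, 0.287, 0.248], [-0.259, 0.001, -0.966]]
wrist_force: [-3.2, -3.4, 2.2]
gripper_width: 0.252
gripper_force: 30.7
block top x start [59.2 59.5]
red 404 [0.5 4.9]
lever -0.013680061 1398
the job is handed in; nothing more can be done
None
```

I handed in the job at about 8.5 s with the boom about 32 mm out on its red mark, the lever closed, and lever and tube gripped together at about 31 N; the hand-in call returned no verdict.

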